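# Hold the counting scale's recessed zero button down with the reset pin

## Task

Take the reset pin (the tool with the slim square handle) out of the tool stand and reach its tip down through the round aperture in the counting scale's front panel, then press the recessed button fully down and finish while still holding it down with the pin in the gripper. Press gently, because more than 20 N on the scale would break the switch, touch the scale with nothing but the pin, and leave the other things where they are.

Things in the scene. Friction and masses are not known exactly. Their poses are not given: they have to be found in the camera images.
- pin: Reset pin, loose, about 40 g, upright in one of the stand's sockets, the tallest and slimmest tool there. From the tip up: round steel shaft 8 mm thick, 0 to 62 mm; round black flange 22 mm wide, 62 to 68 mm, resting on the stand; square black handle 14 x 14 mm, 68 to 138 mm, to be gripped, its flats facing its x and y axes. Origin at the centre of the tip; z points up to the handle.
- stand: Fixed wooden block 60 (x) by 190 (y) by 75 mm high with three sockets 10.5 mm wide, 68 mm deep, in its top at y = -60, 0 and 60 mm, a tool in each; which is where varies. Origin at the centre of its underside, z up. Pinch handles from above, fingers on the stand's +x and -x sides. A tool lifts straight up and out, 62 mm or more.
- scale: Fixed white counting scale, 300 (x) by 280 mm (y). The top of its front panel (local x -150 to -50 mm) is 70 mm above the work surface; behind it the steel weighing pan's top is at 88 mm. The panel has a display on its +y half and the round aperture at local (-100, -50) mm. Origin at the centre of its underside, z up, x from panel to pan.
- aperture (a point): Centre of the mouth of the aperture: a round hole 18 mm across, in a black collar 32 mm in outer diameter that stands 5 mm above the front panel, so the mouth is 75 mm above the work surface. The bore goes straight down (18 mm wide in the collar, 20 mm below) to the button.
- button_face (a point): Centre of the button's flat top face (16 mm across), at the bottom of the bore, 35 mm below the aperture's mouth when released and up to 45 mm below it when pressed. It moves with the button.
- button (a joint): Travel of the recessed button in m: 0 released, 0.010 fully down on its stop. A spring pushes it back up: 1 N to start, rising evenly to 6 N at 0.010. It counts as held down beyond 0.007.
- screwdriver: Bystander: loose screwdriver in the stand, with a thick round black handle 29 mm in diameter, its top 118 mm above its tip. Origin at its tip, z up.
- awl: Bystander: loose awl in the stand, with a wooden ball handle 36 mm in diameter, its top 104 mm above its tip. Origin at its tip, z up.
- carton: Bystander: loose cardboard carton of fasteners, 120 x 90 x 70 mm high. Origin at the centre of its underside.
- level: Bystander: loose red spirit level lying along its x axis on its narrow edge, 230 x 25 x 50 mm high. Origin at the centre of its underside.
There are look-alikes about, which are no part of the job. There is more than one size of the stand; the one meant has the size given above.

How it is judged:
By the outcome, as a careful person would: the job done as asked, in the order asked, and still so for the second after the job is handed in, while the arm keeps its last pose, push and grip.
It also fails if it takes over 48 s, if anything falls off the work surface, if the arm or the gripper's body presses on something with over 40 N, if the wrist force passes 120 N, or if a joint passes its speed limit or range.

## Robot

A 7-joint arm with a two-finger parallel gripper is mounted at the origin on the work surface. World frame = base frame: x ahead of the robot, y to its left, z up, the work surface at z = 0. Lengths are in m, angles in rad, forces in N, time in s.
With the tool pointing down it reaches from about 0.4 to 0.875 m from the base axis. Payload 19.3 kg.
Tool frame: the origin (TCP) lies at the very end of the fingers, on their centre line; the grasp point (between the pads) lies 19 mm behind it; z points along the fingers, y is the line along which they close (so a half turn about z gives the same grasp; the last joint's range is limited). The gripper opens to 85 mm and grips with 20 to 120 N. Pads are 22 mm wide; open, the fingers measure 114 mm over their backs; the gripper's body (76 mm by 85 mm) begins 54 mm behind the grasp point. The pads swing forward as they close: fully open they stand 13 mm farther back than shut.
Start: joints at [1.044, 0.521, -0.036, 1.599, 0.021, 1.021, -0.113], TCP at [0.276, -0.561, 0.231] pointing down, gripper open.
Joint ranges: [-2.91, 2.91], [-0.3, 2.13], [-1.5, 1.42], [0.17, 2.43], [-1.26, 4.41], [0.16, 1.93], [-2.52, 2.52]. Speed limits (rad/s): [1.89, 1.89, 2.39, 2.39, 3.01, 3.01, 3.01].

## Interface

Orientations are given as [roll, pitch, yaw] about the fixed x, y, z axes, in that order (R = Rz(yaw) Ry(pitch) Rx(roll)).
In Python, from workcell import bot gives the robot as it stands. The module is installed in compiled form; this text tells all that it offers.
- The arm moves only by the tool apply_moves, never from a script. Its arguments are lists of equal length, an entry for each row: "claw": the finger opening in m, from 0 to 0.0854; "xyz": the shift along the tool's x, y, z in m, a list of three; "twist": the turn, a rotation vector about the tool's x, y, z in rad, a list of three. A call has 1 to 20 rows; each row shifts and turns the commanded pose from where the row before left it, along the tool's axes as they then stand; what a row does not reach is not made up. A row lasts 1/10 s, in which the tool goes at most 50 mm and 8.59 degrees, less where a joint would pass 70% of its speed; a pose out of reach is approached as far as the arm can. A call with a gripper value outside its range is refused whole. The fingers move at their own pace and stop on an object; "force" is the grip in N (left out, the last holds). Time passes only in rows, so rows that do not move let the fingers close. It gives the time, the measured TCP pose, the force, the opening and the grip force at its end, in the units of the state.
- bot.observe(): the state, without advancing time (a new reading comes with each control period).
- bot.grab_frame(name): name is "scene" or "top"; returns a dict with "img" (480x640x3 uint8, red, green, blue), "vfov" (degrees; the focal length in pixels is half the picture's height over the tangent of half this angle, whatever the lens; pixels are square), "cx", "cy" (the principal point, pixels), "distortion" ([k1, k2, p1, p2, k3] as OpenCV has them; the pictures are not rectified), "view" (4x4, takes a point from world to camera coordinates). Camera axes: x right, y up, looking along -z (the intrinsics and any distortion apply to the point x, -y, -z); pixel columns grow to the right and rows downward; lengths in m; the calibration is good to about 2 mm. A picture is of the moment at which its call begins. There is no depth.
- bot.job_done(): hands the job in; it is judged then, once.
Trained networks look in the newest picture that a camera, given by its name, has taken for a name from the list of things; names that differ only in an ending like _2 or _b are one class to them, and where a whole thing is asked for, a point or a joint stands for the part that bears it (a point fixed in the world has none). Each returns a list of dicts, best first, with "score" (0 to 1); they miss things now and then, are a little off and sometimes report something else, mostly with a low value. They report only what shows in the picture. A call takes as long as a camera call. They do not tell look-alikes from the thing itself.
- bot.find_in(camera, query): "position" ([x, y, z] in m, in world coordinates, good to about 4 mm: the middle of the surface that is visible of it).
The state is a dict: "clock": time; "qpos": joint angles; "qd": joint speeds; "joint_efforts": joint torques, N m; "position": TCP position; "tool_rot": TCP orientation; "force": force on the tool from outside, world axes, zero at the start; "moment": the same for the moment, N m; "grip_width": finger opening in m; "finger_force": force on a finger pad.
Only numpy, scipy, OpenCV 4.12 (cv2) and the standard library are available. Lean on these libraries where they do the work, as an engineer would, in place of code of your own. Each camera call takes 0.05 s, during which the arm holds its last target. There are 200 camera calls.

## Working session

There is one attempt and no reset: what is moved stays moved. The work goes in short steps, Python scripts to look and compute and a tool call to move; the robot and the scene stay as the last step left them, time stands still between calls to the robot, and variables do not carry over. Pictures are saved under pics/ and viewed, at most 10 in all, crops included, and the job is handed in when it is done.

Besides the shell and the picture viewer there is one more tool, called as name(argument=value, ...) on one line, values as JSON. apply_moves: Moves the arm, as the interface text tells. Its arguments: {"type":"object","properties":{"claw":{"type":"array"},"xyz":{"type":"array"},"twist":{"type":"array"},"force":{"type":"number"}},"required":["claw","xyz","twist"]}

```bash
mkdir -p pics; cat > h.py <<'E'
import numpy as np, cv2
from workcell import bot
def cam(f):
    h=f["img"].shape[0]; fl=h/2/np.tan(np.radians(f["vfov"])/2)
    K=np.array([[fl,0,f["cx"]],[0,fl,f["cy"]],[0,0,1.]])
    V=np.diag([1,-1,-1,1.])@np.array(f["view"]); return K,np.array(f["distortion"],float),V
def proj(f,P):
    K,d,V=cam(f); return cv2.projectPoints(np.array(P,float).reshape(-1,3),cv2.Rodrigues(V[:3,:3])[0],V[:3,3],K,d)[0].reshape(-1,2)
def onz(f,uv,z):
    K,d,V=cam(f); n=cv2.undistortPoints(np.array(uv,float).reshape(-1,1,2),K,d).reshape(-1,2)
    R=V[:3,:3]; c=-R.T@V[:3,3]; r=np.c_[n,np.ones(len(n))]@R
    return c+r*((np.broadcast_to(z,len(n))-c[2])/r[:,2])[:,None]
def save(f,name,box=None,s=1):
    im=f["img"][:,:,::-1]
    if box: x0,y0,x1,y1=box; im=im[y0:y1,x0:x1]
    cv2.imwrite("pics/"+name,cv2.resize(im,None,fx=s,fy=s,interpolation=cv2.INTER_CUBIC))
E
python3 - <<'E'
from h import *
np.set_printoptions(precision=4,suppress=True)
for c in("top","scene"):
    f=bot.grab_frame(c); save(f,c+"0.png")
    K,d,V=cam(f); print(c,f["vfov"],d,"campos",-V[:3,:3].T@V[:3,3])
    for q in("pin","stand","scale","aperture","screwdriver","awl","carton","level"):
        print(q,[(np.round(r["position"],3).tolist(),round(r["score"],2),proj(f,r["position"])[0].astype(int).tolist()) for r in bot.find_in(c,q)[:4]])
print(bot.observe())
E
```

```text
top 44.62163071585194 [-0.173  0.     0.     0.     0.   ] campos [ 0.1662 -0.0854  1.5925]
pin [([0.481, 0.318, 0.121], 0.5, [160, 245])]
stand [([0.478, 0.302, 0.076], 0.97, [170, 249]), ([0.264, -0.209, 0.105], 0.67, [365, 327]), ([0.242, 0.241, 0.106], 0.66, [188, 338])]
scale [([0.624, -0.175, 0.092], 0.71, [348, 192])]
aperture [([0.622, -0.177, 0.086], 0.62, [348, 194])]
screwdriver [([0.512, 0.37, 0.133], 0.59, [140, 233]), ([0.494, -0.549, 0.05], 0.5, [484, 241])]
awl [([0.46, 0.264, 0.11], 0.44, [181, 253])]
carton [([0.701, 0.262, 0.069], 0.87, [188, 171]), ([0.623, -0.177, 0.089], 0.37, [348, 193])]
level [([0.494, -0.55, 0.05], 0.78, [485, 241])]
scene 46.40130947182777 [-0.0149  0.      0.      0.      0.    ] campos [1.0553 0.5432 0.969 ]
pin [([0.497, 0.324, 0.118], 0.82, [484, 356])]
stand [([0.29, -0.174, 0.101], 0.73, [369, 177]), ([0.508, 0.339, 0.076], 0.68, [482, 378]), ([0.266, 0.268, 0.098], 0.64, [531, 278])]
scale [([0.656, -0.131, 0.086], 0.71, [257, 267])]
aperture [([0.661, -0.132, 0.091], 0.65, [255, 267])]
screwdriver [([0.521, 0.371, 0.127], 0.63, [499, 379])]
awl [([0.47, 0.27, 0.105], 0.62, [468, 332])]
carton [([0.718, 0.281, 0.07], 0.85, [376, 430])]
level [([0.501, -0.548, 0.03], 0.74, [213, 164])]
{'clock': 0.9, 'qpos': array([ 1.0438,  0.5214, -0.0363,  1.5995,  0.0212,  1.0211, -0.1128]), 'qd': array([ 0.0022,  0.0014, -0.0002, -0.001 , -0.0009,  0.0008, -0.0016]), 'joint_efforts': array([  0.0017, -92.6808,   1.9789, -37.0234,   0.0182,   0.0022,
         0.0001]), 'position': array([ 0.2756, -0.5609,  0.2313]), 'tool_rot': array([-3.1416,  0.    ,  0.4567]), 'force': array([ 0.046 ,  0.0334, -0.6778]), 'moment': array([-0.0467,  0.0244,  0.0018]), 'finger_force': 0.0, 'grip_width': 0.08554629569405005}
```

View pics/top0.png

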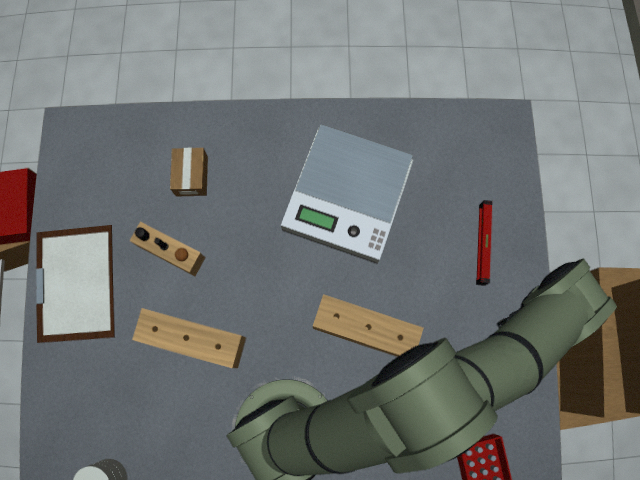

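View pics/scene0.png

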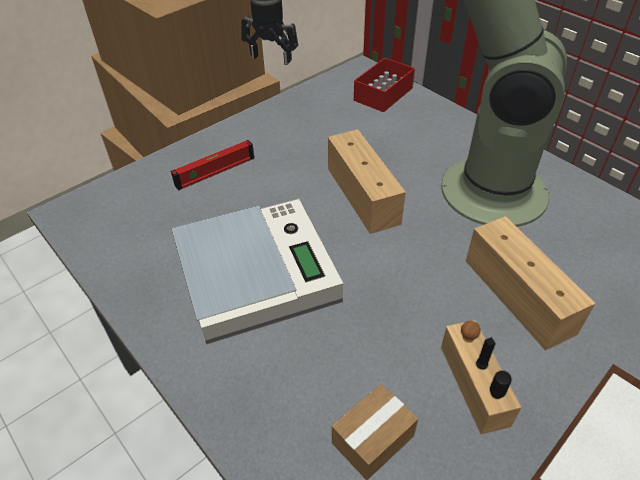

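The top view shows the tools in the small stand, with the pin in the middle socket near (161,244). The aperture is near (354,231). In the scene view the pin is near (486,352) and the aperture near (291,228). Next I'll enlarge these areas.

```bash
python3 - <<'E'
from h import *
t=bot.grab_frame("top"); s=bot.grab_frame("scene")
def crop(f,x,y,w,h,k): return cv2.resize(f["img"][y:y+h,x:x+w,::-1],(w*k,h*k),interpolation=cv2.INTER_CUBIC)
A=np.hstack([crop(t,125,215,80,60,5),crop(t,320,200,80,60,5)]);B=np.hstack([crop(s,440,320,80,60,5),crop(s,250,190,80,60,5)])
cv2.imwrite("pics/c1.png",np.vstack([A,B]))
E
```

```text
(no output)
```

View pics/c1.png

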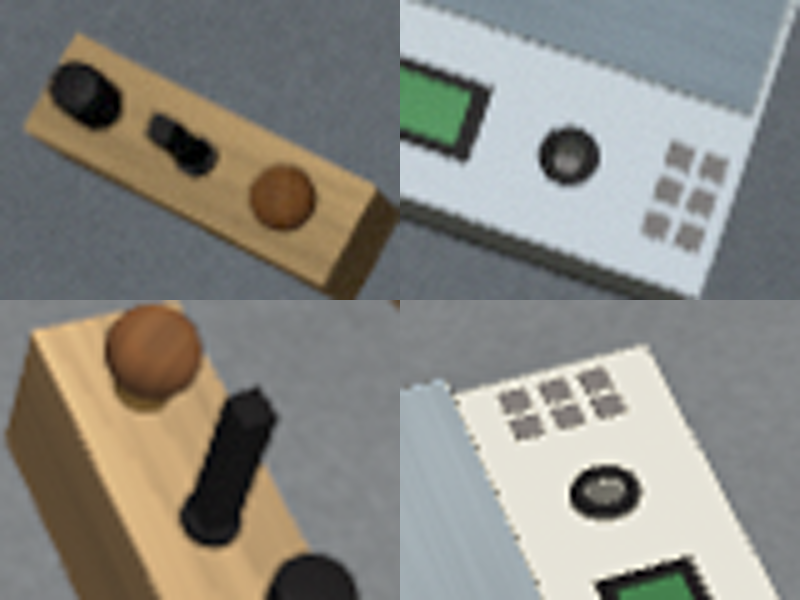

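The crop shows the pin's handle top near top (157.6,240.8) and scene (490,340.4). The collar centre is near top (353.8,231) and scene (291,228.4). Now I'll turn these into positions.

```bash
cat > m.py <<'E'
from h import *
np.set_printoptions(precision=4,suppress=True)
def dark(f,box,thr):
    x,y,w,h=box; g=f["img"][y:y+h,x:x+w].max(2); m=(g<thr).astype(np.uint8)
    c=max(cv2.findContours(m,cv2.RETR_EXTERNAL,cv2.CHAIN_APPROX_NONE)[0],key=cv2.contourArea)
    e=cv2.moments(c); r=cv2.minAreaRect(c); return (np.array([e["m10"],e["m01"]])/e["m00"]+[x,y]), r[1]
def tri(fs,uvs):
    A=[]
    for f,uv in zip(fs,uvs):
        K,d,V=cam(f); n=cv2.undistortPoints(np.array(uv,float).reshape(1,1,2),K,d).ravel()
        A+= [n[0]*V[2]-V[0], n[1]*V[2]-V[1]]
    v=np.linalg.svd(np.array(A))[2][-1]; return v[:3]/v[3]
E
python3 - <<'E'
from m import *
t=bot.grab_frame("top"); s=bot.grab_frame("scene")
a,ra=dark(t,(342,220,24,22),120); b,rb=dark(s,(281,218,20,20),120)
print("collar",a,ra,b,rb,onz(t,a,.073),onz(s,b,.073),tri((t,s),(a,b)))
C=np.array([(78,33),(375,185),(325,290),(25,130)])/5+[124.6,214.6]
P=onz(t,C,.075); print("stand",P,P.mean(0),"sides",np.linalg.norm(P-np.roll(P,-1,0),axis=1))
e=(P[1]+P[2]-P[0]-P[3]); print("long yaw",np.degrees(np.arctan2(e[1],e[0])))
pt=np.array([163,129])/5+[124.6,214.6];ps=np.array([250,102])/5+[439.6,319.6]
print("pintop",onz(t,pt,.151),onz(s,ps,.151),tri((t,s),(pt,ps)))
ft=np.array([196,156])/5+[124.6,214.6];fs=np.array([212,221])/5+[439.6,319.6]
print("flange",onz(t,ft,.079),onz(s,fs,.079))
D=np.array([(355,115),(301,297),(0,203)])/5+[319.6,199.6]; print("panel R pan-corner, front R, front edge",onz(t,D,.07))
E
```

```text
collar [353.3608 230.8297] (10.0, 11.0) [290.5721 228.0625] (10.0, 13.0) [[ 0.5235 -0.1875  0.073 ]] [[ 0.5233 -0.1879  0.073 ]] [ 0.5235 -0.1876  0.0733]
stand [[0.5584 0.3898 0.075 ]
 [0.4721 0.223  0.075 ]
 [0.4158 0.2483 0.075 ]
 [0.5048 0.4166 0.075 ]] [0.4878 0.3194 0.075 ] sides [0.1878 0.0618 0.1903 0.0599]
long yaw -117.62994527110841
pintop [[0.4874 0.3185 0.151 ]] [[0.4857 0.3178 0.151 ]] [0.4869 0.3182 0.1526]
flange [[0.4884 0.3199 0.079 ]] [[0.4874 0.3206 0.079 ]]
panel R pan-corner, front R, front edge [[ 0.5456 -0.2888  0.07  ]
 [ 0.4465 -0.2559  0.07  ]
 [ 0.4998 -0.097   0.07  ]]
```

apply_moves(claw=[0.085,0.085,0.085,0.085,0.085,0.085,0.085,0.085,0.085,0.085,0.085,0.085,0.085,0.085,0.085,0.085,0.085,0.085,0.085,0.085], xyz=[[0,0,0],[0,0,0],[0,0,0],[0,0,0],[0,0,0],[0,0,0],[0.035,0.004,0],[0.035,0.004,0],[0.035,0.004,0],[0.035,0.004,0],[0.035,0.004,0],[0.035,0.004,0],[0.035,0.004,0],[0.035,0.004,0],[0.035,0.004,0],[0.035,0.004,0],[0.035,0.004,0],[0.035,0.004,0],[0.035,0.004,0],[0.035,0.004,0]], twist=[[0,0,-0.1055],[0,0,-0.1055],[0,0,-0.1055],[0,0,-0.1055],[0,0,-0.1055],[0,0,-0.1055],[0,0,0],[0,0,0],[0,0,0],[0,0,0],[0,0,0],[0,0,0],[0,0,0],[0,0,0],[0,0,0],[0,0,0],[0,0,0],[0,0,0],[0,0,0],[0,0,0]])

```text
clock: 3.1
position: [0.5527, -0.1512, 0.2314]
tool_rot: [3.141, -0.0, 1.09]
force: [-0.1, -0.8, 0.5]
grip_width: 0.0847
finger_force: 0.0
```

apply_moves(claw=[0.085,0.085,0.085,0.085,0.085,0.085,0.085,0.085,0.085,0.085,0.085,0.085,0.085,0.085,0.085], xyz=[[0.0276,-0.0195,0],[0.0276,-0.0195,0],[0.0276,-0.0195,0],[0.0276,-0.0195,0],[0.0276,-0.0195,0],[0.0276,-0.0195,0],[0.0276,-0.0195,0],[0.0276,-0.0195,0],[0.0276,-0.0195,0],[0.0276,-0.0195,0],[0.0276,-0.0195,0],[0.0276,-0.0195,0],[0.0276,-0.0195,0],[0.0276,-0.0195,0],[0,0,0]], twist=[[0,0,0],[0,0,0],[0,0,0],[0,0,0],[0,0,0],[0,0,0],[0,0,0],[0,0,0],[0,0,0],[0,0,0],[0,0,0],[0,0,0],[0,0,0],[0,0,0],[0,0,0]])

```text
clock: 4.6
position: [0.4871, 0.3212, 0.2313]
tool_rot: [-3.14, -0.002, 1.095]
force: [-0.5, -0.7, -0.9]
grip_width: 0.0848
finger_force: 0.0
```

apply_moves(claw=[0.085,0.085,0.085,0.085,0.085,0.085,0.085,0.085], xyz=[[-0.0018,0.001,0],[0,0,0.02],[0,0,0.02],[0,0,0.02],[0,0,0.02],[0,0,0.02],[0,0,0.019],[0,0,0]], twist=[[0,0,0],[0,0,0],[0,0,0],[0,0,0],[0,0,0],[0,0,0],[0,0,0],[0,0,0]])

```text
clock: 5.4
position: [0.4884, 0.3123, 0.1104]
tool_rot: [-3.14, 0.003, 1.088]
force: [0.5, -0.3, 0.6]
grip_width: 0.0848
finger_force: 0.0
```

```bash
python3 - <<'E'
from h import *
t=bot.grab_frame("top"); s=bot.grab_frame("scene")
def crop(f,x,y,w,h,k): return cv2.resize(f["img"][y:y+h,x:x+w,::-1],(w*k,h*k),interpolation=cv2.INTER_CUBIC)
cv2.imwrite("pics/g.png",np.hstack([crop(t,110,190,100,120,4),crop(s,430,280,100,120,4)]))
print(bot.observe()["position"])
E
```

```text
[0.48923929 0.31354858 0.11277436]
```

View pics/g.png

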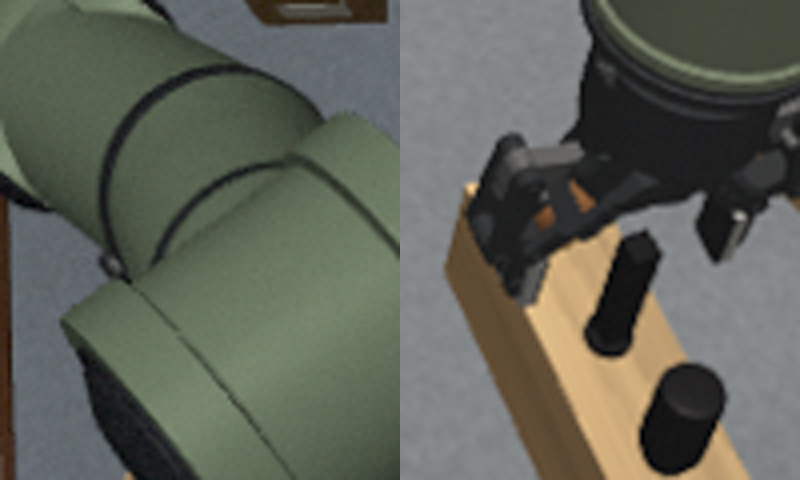

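The picture shows both fingers straddling the pin, with the pin handle at (630,290). The gripper sits a few mm towards the awl, which agrees with the measured y of 0.3135. I'll check the steady reading.

apply_moves(claw=[0.085,0.085], xyz=[[0,0,0],[0,0,0]], twist=[[0,0,0],[0,0,0]])

```text
clock: 5.7
position: [0.4894, 0.3144, 0.1133]
tool_rot: [3.141, -0.001, 1.089]
force: [-0.2, -0.4, -1.1]
grip_width: 0.0852
finger_force: 0.0
```

```bash
python3 - <<'E'
from h import *
for i in range(6): s=bot.observe(); print(s["clock"],s["position"],s["tool_rot"]); bot.grab_frame("top")
E
```

```text
5.7 [0.48938867 0.31437588 0.11334579] [ 3.14073575e+00 -1.22439641e-03  1.08935469e+00]
5.75 [0.48923641 0.31443212 0.11316851] [ 3.14093248e+00 -1.04559519e-03  1.08950898e+00]
5.8 [0.48915301 0.31444582 0.11302381] [ 3.14103844e+00 -8.89961985e-04  1.08959042e+00]
5.85 [0.4890461  0.31442213 0.11283448] [ 3.14118511e+00 -6.10012507e-04  1.08966917e+00]
5.9 [0.48899068 0.31437769 0.11269994] [ 3.14129435e+00 -4.19198210e-04  1.08970017e+00]
5.95 [0.48894983 0.31439154 0.1125676 ] [ 3.14141526e+00 -3.15879755e-04  1.08966464e+00]
```

apply_moves(claw=[0.085,0.085,0.085,0.085,0.085], xyz=[[0.0033,-0.0037,0],[0,0,0],[0,0,0],[0,0,0],[0,0,0]], twist=[[0,0,0],[0,0,0],[0,0,0],[0,0,0],[0,0,0]])

```text
clock: 6.5
position: [0.4871, 0.3189, 0.1123]
tool_rot: [-3.142, 0.0, 1.09]
force: [0.2, 0.1, 0.0]
grip_width: 0.0852
finger_force: 0.0
```

apply_moves(claw=[0.06,0.04,0.025,0.015,0.008,0.008,0.008,0.008,0.008,0.008], xyz=[[0,0,0],[0,0,0],[0,0,0],[0,0,0],[0,0,0],[0,0,0],[0,0,0],[0,0,0],[0,0,0],[0,0,0]], twist=[[0,0,0],[0,0,0],[0,0,0],[0,0,0],[0,0,0],[0,0,0],[0,0,0],[0,0,0],[0,0,0],[0,0,0]], force=50)

```text
clock: 7.5
position: [0.4871, 0.319, 0.1124]
tool_rot: [3.142, -0.0, 1.09]
force: [-0.4, 0.0, 4.6]
grip_width: 0.0134
finger_force: 48.9
```

apply_moves(claw=[0.008,0.008,0.008,0.008,0.008,0.008,0.008,0.008,0.008,0.008,0.008,0.008,0.008,0.008,0.008,0.008], xyz=[[0,0,-0.005],[0,0,-0.01],[0,0,-0.01],[0,0,-0.01],[0,0,-0.01],[0,0,-0.01],[0,0,-0.01],[0,0,-0.01],[0,0,-0.01],[0,0,-0.01],[0,0,-0.01],[0,0,-0.01],[0,0,-0.005],[0,0,0],[0,0,0],[0,0,0]], twist=[[0,0,0],[0,0,0],[0,0,0],[0,0,0],[0,0,0],[0,0,0],[0,0,0],[0,0,0],[0,0,0],[0,0,0],[0,0,0],[0,0,0],[0,0,0],[0,0,0],[0,0,0],[0,0,0]])

```text
clock: 9.1
position: [0.4869, 0.3188, 0.2318]
tool_rot: [-3.141, 0.001, 1.09]
force: [0.5, -0.1, -0.3]
grip_width: 0.0128
finger_force: 48.6
```

```bash
python3 - <<'E'
from h import *
s=bot.grab_frame("scene"); o=bot.observe(); print(o["position"],o["grip_width"],o["force"])
p=o["position"]; uv=proj(s,[p-[0,0,.0994],p-[0,0,.0374]]); print(uv)
x,y=uv[0].astype(int)-[60,90]
save(s,"lift.png",(x,max(y,0),x+130,y+150),4)
print(x,y)
E
```

```text
[0.48694345 0.318887   0.23184709] 0.013427599689771138 [ 0.22013349  0.07765618 -0.71730274]
[[487.4375958  346.76149284]
 [495.06071012 326.14621658]]
427 256
```

View pics/lift.png

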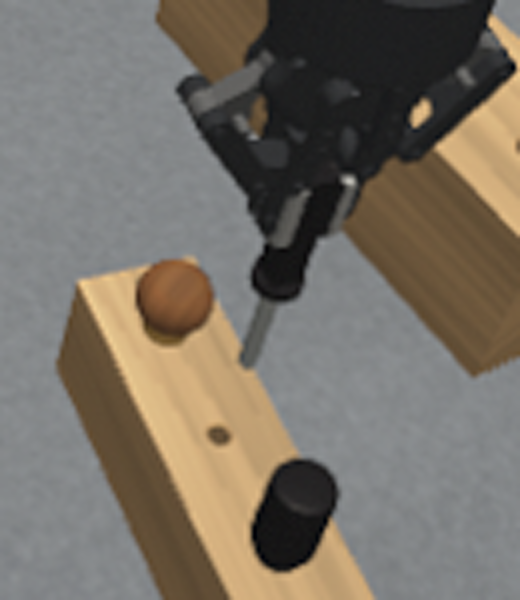

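The pin is gripped straight and clear of the stand, with its tip at scene (488.7,347) against a prediction of (487.4,346.8). The awl and screwdriver are undisturbed. Next I'll carry it over to the aperture.

apply_moves(claw=[0.008,0.008,0.008,0.008,0.008,0.008,0.008,0.008,0.008,0.008,0.008,0.008,0.008,0.008,0.008,0.008,0.008,0.008,0.008,0.008], xyz=[[-0.012,0.0075,0],[-0.024,0.0148,0],[-0.024,0.0148,0],[-0.024,0.0148,0],[-0.024,0.0148,0],[-0.024,0.0148,0],[-0.024,0.0148,0],[-0.024,0.0148,0],[-0.024,0.0148,0],[-0.024,0.0148,0],[-0.024,0.0148,0],[-0.024,0.0148,0],[-0.024,0.0148,0],[-0.024,0.0148,0],[-0.024,0.0148,0],[-0.024,0.0148,0],[-0.024,0.0148,0],[-0.024,0.0148,0],[-0.012,0.0075,0],[0,0,0]], twist=[[0,0,0],[0,0,0],[0,0,0],[0,0,0],[0,0,0],[0,0,0],[0,0,0],[0,0,0],[0,0,0],[0,0,0],[0,0,0],[0,0,0],[0,0,0],[0,0,0],[0,0,0],[0,0,0],[0,0,0],[0,0,0],[0,0,0],[0,0,0]])

```text
clock: 11.15
position: [0.5229, -0.1894, 0.232]
tool_rot: [-3.141, 0.001, 1.087]
force: [0.5, 1.3, -0.4]
grip_width: 0.0134
finger_force: 48.7
```

apply_moves(claw=[0.008,0.008,0.008,0.008,0.008,0.008,0.008], xyz=[[0,0,0.01],[0,0,0.01],[0,0,0.01],[0,0,0],[0,0,0],[0,0,0],[0,0,0]], twist=[[0,0,0],[0,0,0],[0,0,0],[0,0,0],[0,0,0],[0,0,0],[0,0,0]])

```text
clock: 11.85
position: [0.5237, -0.1873, 0.2026]
tool_rot: [3.141, -0.0, 1.09]
force: [0.3, 0.9, -0.7]
grip_width: 0.0133
finger_force: 48.7
```

```bash
python3 - <<'E'
from h import *
np.set_printoptions(precision=4,suppress=True)
s=bot.grab_frame("scene"); o=bot.observe(); p=o["position"]; print(p,o["tool_rot"],o["force"])
t=bot.grab_frame("top")
q=[p-[0,0,.0994],p-[0,0,.0374]]; print(proj(s,q),proj(t,q),proj(s,[.5235,-.1875,.075]))
def crop(f,x,y,w,h,k): return cv2.resize(f["img"][y:y+h,x:x+w,::-1],(w*k,h*k),interpolation=cv2.INTER_CUBIC)
cv2.imwrite("pics/ap.png",np.hstack([crop(s,250,160,80,100,5),crop(t,315,180,80,100,5)]))
E
```

```text
[ 0.5237 -0.1874  0.2026] [ 3.141  -0.0001  1.0897] [-0.2864 -0.1668 -1.0451]
[[289.9033 218.6724]
 [288.3877 197.8699]] [[354.0048 228.0889]
 [355.5223 222.3206]] [[290.5934 227.5752]]
```

View pics/ap.png

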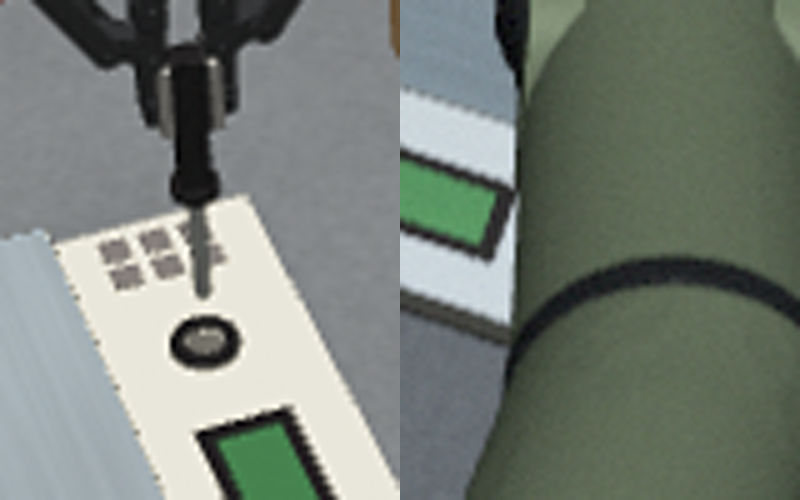

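The pin tip is over the aperture at scene (290.2,218.5), matching its prediction of (289.9,218.7), with the collar below at (290.6,228). I'll go down in stages.

apply_moves(claw=[0.008,0.008,0.008,0.008,0.008,0.008,0.008,0.008,0.008], xyz=[[0,0,0.006],[0,0,0.006],[0,0,0.006],[0,0,0.006],[0,0,0.004],[0,0,0.004],[0,0,0.002],[0,0,0],[0,0,0]], twist=[[0,0,0],[0,0,0],[0,0,0],[0,0,0],[0,0,0],[0,0,0],[0,0,0],[0,0,0],[0,0,0]])

```text
clock: 12.85
position: [0.5236, -0.1874, 0.1685]
tool_rot: [3.141, -0.0, 1.09]
force: [0.7, -0.4, -0.9]
grip_width: 0.0134
finger_force: 48.7
```

```bash
python3 - <<'E'
from h import *
np.set_printoptions(precision=4,suppress=True)
s=bot.grab_frame("scene"); o=bot.observe(); print(o["position"],o["force"])
save(s,"in.png",(260,185,330,255),7)
E
```

```text
[ 0.5236 -0.1874  0.1685] [-0.34    0.5356 -0.8648]
```

View pics/in.png

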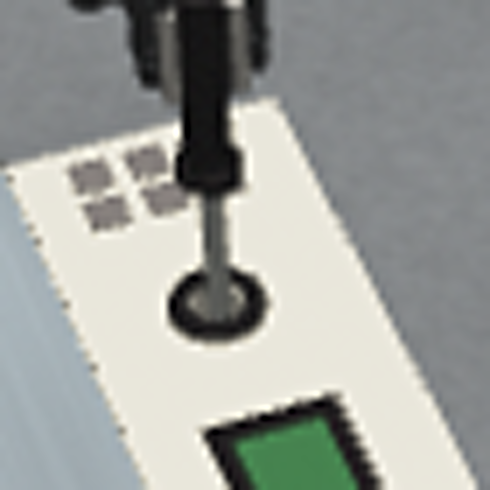

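The shaft enters the middle of the mouth, at crop (217,300), which is px (291,228), with no side force. I'll go on to just above the button, then press in small steps.

apply_moves(claw=[0.008,0.008,0.008,0.008,0.008,0.008,0.008,0.008,0.008], xyz=[[0,0,0.004],[0,0,0.004],[0,0,0.004],[0,0,0.004],[0,0,0.004],[0,0,0.003],[0,0,0.002],[0,0,0],[0,0,0]], twist=[[0,0,0],[0,0,0],[0,0,0],[0,0,0],[0,0,0],[0,0,0],[0,0,0],[0,0,0],[0,0,0]])

```text
clock: 13.8
position: [0.5236, -0.1873, 0.1434]
tool_rot: [3.141, -0.0, 1.09]
force: [-0.5, 0.3, -0.4]
grip_width: 0.0134
finger_force: 48.7
```

apply_moves(claw=[0.008,0.008,0.008,0.008,0.008,0.008,0.008,0.008,0.008], xyz=[[0,0,0.001],[0,0,0.001],[0,0,0.001],[0,0,0.001],[0,0,0.001],[0,0,0.001],[0,0,0.001],[0,0,0],[0,0,0]], twist=[[0,0,0],[0,0,0],[0,0,0],[0,0,0],[0,0,0],[0,0,0],[0,0,0],[0,0,0],[0,0,0]])

```text
clock: 14.7
position: [0.5236, -0.1873, 0.1363]
tool_rot: [3.142, -0.0, 1.09]
force: [-0.4, 0.3, 2.1]
grip_width: 0.0134
finger_force: 48.9
```

apply_moves(claw=[0.008,0.008,0.008,0.008,0.008,0.008,0.008], xyz=[[0,0,0.001],[0,0,0.001],[0,0,0.001],[0,0,0.001],[0,0,0.001],[0,0,0],[0,0,0]], twist=[[0,0,0],[0,0,0],[0,0,0],[0,0,0],[0,0,0],[0,0,0],[0,0,0]])

```text
clock: 15.4
position: [0.5236, -0.1873, 0.1313]
tool_rot: [3.142, -0.0, 1.09]
force: [-1.0, 0.4, 3.8]
grip_width: 0.0137
finger_force: 49.3
```

```bash
python3 - <<'E'
from h import *
F=[]
for i in range(8): o=bot.observe(); F.append(o["force"]); bot.grab_frame("scene")
print(np.mean(F,0),o["position"])
E
```

```text
[-0.45507275 -0.03395799  4.38250088] [ 0.52359613 -0.18732201  0.13134549]
```

apply_moves(claw=[0.008,0.008,0.008,0.008,0.008,0.008], xyz=[[0,0,0.0005],[0,0,0.0005],[0,0,0.0005],[0,0,0],[0,0,0],[0,0,0]], twist=[[0,0,0],[0,0,0],[0,0,0],[0,0,0],[0,0,0],[0,0,0]])

```text
clock: 16.4
position: [0.5236, -0.1874, 0.1298]
tool_rot: [3.142, 0.0, 1.09]
force: [-1.0, 0.1, 4.5]
grip_width: 0.0136
finger_force: 49.4
```

```bash
python3 - <<'E'
from h import *
F=[]
for i in range(8): o=bot.observe(); F.append(o["force"]); bot.grab_frame("scene")
print(np.mean(F,0),np.std(F,0),o["position"])
E
```

```text
[-0.26455268  0.16840593  4.82345463] [0.55991313 0.3351308  0.30992666] [ 0.52358527 -0.18732162  0.12980001]
```

apply_moves(claw=[0.008,0.008,0.008,0.008], xyz=[[0,0,0.0004],[0,0,0],[0,0,0],[0,0,0]], twist=[[0,0,0],[0,0,0],[0,0,0],[0,0,0]])

```text
clock: 17.2
position: [0.5236, -0.1873, 0.1294]
tool_rot: [3.142, -0.0, 1.09]
force: [0.2, 0.0, 5.6]
grip_width: 0.0136
finger_force: 49.4
```

```bash
python3 - <<'E'
from h import *
F=[]
for i in range(8): o=bot.observe(); F.append(o["force"]); bot.grab_frame("scene")
print(np.mean(F,0),o["position"],o["grip_width"])
E
```

```text
[-0.20220151  0.1376442   5.16463341] [ 0.52357658 -0.18733322  0.12939838] 0.013461734379021836
```

```bash
python3 -c "
from workcell import bot
print(bot.job_done())"
```

```text
the job is handed in; nothing more can be done
None
```

I handed the job in with the pin still in the gripper and holding the button about 9.6 mm down (estimated from force and pin height; 7 mm counts as held). The push was about 6 N, and I saw no sign of anything but the pin touching the scale.

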